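# Turn the red hook dispenser back to its home mark

### The job

The red hook dispenser on the deck table has been clicked on too far and is to be refilled. Free its drum by drawing the black catch all the way out, and only then turn the red knob back (counter-clockwise) until its white pointer is at the white home mark, leaving the catch out; do not force the knob against the catch. Leave the blue dispenser as it is.

Things in the scene. Friction and masses are not known exactly. Their poses are not given: they have to be found in the camera images.
- red_base: Fixed base of the red hook dispenser; origin on the table on the drum's axis, z up. Red disc 112 mm wide, with a 56 mm wide tongue reaching 145 mm along -x, 10 mm thick. White home mark block at +x, 50 mm out. On it a grey toothed drum (84 mm wide, top 25 mm above the table) carrying a red bar knob, and on the tongue a black sliding catch.
- red_knob (a joint): Angle (rad) of red knob and drum: 0 = white pointer line at the white home mark; grows clockwise from above (advance), turning back is counter-clockwise. Range -0.8 to 2.2, no stop at home; starts at 0.65 to 1.2. Ratchet step 0.52. With the catch in it clicks on clockwise but is blocked the other way within one step. Turns lightly (0.05 N m), stays where left.
- red_grip (a point): On the drum's axis, 52 mm above the table, in the upper half of the red bar knob. Bar 14 mm thick, 46 mm long, top 63 mm above the table, free from 33 mm up. The point's x axis runs along the bar to its pointer end and turns with the knob; z is up. Can be gripped from above across its 14 mm (along the point's y).
- red_catch (a joint): The red dispenser's black catch, a slide (m): 0 = in, pawl in the teeth (start); 0.016 = fully out, a stop. It moves straight away from the drum; the pawl clears the teeth from 0.007. About 4 N of friction; stays where left.
- red_tab (a point): Centre of the top of the red dispenser's black catch tab, 55 mm above the table, 108 mm from the drum's axis with the catch in. Tab 12 mm thick along the slide, 30 mm wide across it, free from 24 mm above the table up. Drawn out along the point's -x axis; z is up. Can be pinched from above across its 12 mm and pulled.
- blue_pointer (a point): Outer end of the white pointer line on the drum of the blue dispenser, 38 mm from its axis, 25 mm above the table. The blue dispenser is like the red one but blue and must be left as it is. The two stand side by side, 0.23 to 0.41 m apart, in either order.
- blue_catch (a joint): The blue dispenser's black catch, a slide like the red one's; 0 = in (start), where it must stay.
There are look-alikes about, which are no part of the job. Of the things like the red_base, leave any that is purple; of the rest the larger one is meant.

How it is judged:
By the outcome, as a careful person would: the job done as asked, in the order asked, and still so for the second after the job is handed in, with the robot touching nothing.
It also fails if it takes over 40 s, if anything falls off the work surface, if the arm or the gripper's body presses on something with over 40 N, if the wrist force passes 120 N, or if a joint passes its speed limit or range.

### The arm

A 6-joint arm with a two-finger parallel gripper is mounted at the origin on the work surface. World frame = base frame: x ahead of the robot, y to its left, z up, the work surface at z = 0. Lengths are in m, angles in rad, forces in N, time in s.
With the tool pointing down it reaches from about 0.35 to 0.85 m from the base axis. Payload 8.1 kg.
Tool frame: the origin (TCP) lies midway between the tips of the shut fingers; the grasp point (between the pads) lies robot.grip_depth behind it (robot.grip_depth is the distance from the TCP to the grasp point, in m); z points along the fingers, y is the line along which they close (so a half turn about z gives the same grasp; the last joint's range is limited). The gripper opens to 93 mm and grips with 3 to 60 N. Pads are 15 mm wide; open, the fingers measure 128 mm over their backs; the gripper's body (75 mm by 188 mm) begins 65 mm behind the grasp point.
Start: joints at [-1.428, 0.13, 1.488, -0, 1.523, -0.085], TCP at [0.136, -0.584, 0.219] pointing down, gripper open.
Joint ranges: [-2.96, 2.96], [-0.89, 2.26], [0.02, 2.5], [-1.34, 4.48], [0, 2.73], [-2.66, 2.66]. Speed limits (rad/s): [2.39, 2.39, 2.79, 3.14, 3.14, 3.14].

### API

Orientations are given as a rotation vector (axis times angle).
In Python, from plant import robot gives the robot as it stands.
- The arm moves only by the tool carry_out, never from a script. Its argument "rows" is a list of rows, each a list of 6 numbers: the shift along the tool's x, y, z in m, then the turn, a rotation vector about the tool's x, y, z in degrees. A call has 1 to 12 rows; each row is the pose to reach, as a shift and turn from the pose commanded when the call began, along the tool's axes at that moment; what a row does not reach only later rows make up. A row lasts 1/8 s, in which the tool goes at most 62.5 mm and 10.7 degrees, less where a joint would pass 70% of its speed; a pose out of reach is approached as far as the arm can. A call with a gripper value outside its range is refused whole. "jaw" is the closure in counts, from 0 (fully open) to 255 (shut), set as the call begins (left out, the last holds). The fingers move at their own pace and stop on an object; "force" is the grip in N (left out, the last holds). Time passes only in rows, so rows that repeat a pose let the fingers close. It gives the time, the measured TCP pose, the force, the opening and the grip force at its end, in the units of the state.
- robot.read_state(): the state, without advancing time (a new reading comes with each control period).
- robot.read_camera(name): name is "side" or "top"; returns the picture (400x640x3 uint8, red, green, blue); there is no depth.
- robot.camera_model(name): a dict with "fx", "fy", "cx", "cy" (pixels), "R" (3x3) and "t" (3): a world point X has camera coordinates R X + t. Camera axes: x right, y down, z forward; pixel columns grow to the right and rows downward; lengths in m; the calibration is good to about 2 mm. A picture is of the moment at which its call begins. camera_model takes no time and is no camera call.
- robot.close_job(): hands the job in; it is judged then, once.
Trained networks look in the newest picture that a camera, given by its name, has taken for a name from the list of things; names that differ only in an ending like _2 or _b are one class to them, and where a whole thing is asked for, a point or a joint stands for the part that bears it (a point fixed in the world has none). Each returns a list of dicts, best first, with "conf" (0 to 1); they miss things now and then, are a little off and sometimes report something else, mostly with a low value. They report only what shows in the picture. A call takes as long as a camera call. They do not tell look-alikes from the thing itself.
- robot.outline_of(camera, target): "pixels" (400x640 bool, what is visible of it) and "pixel" ([column, row] in pixels, amid what is visible of it).
The state is a dict: "t": time; "q": joint angles; "dq": joint speeds; "joint_torque": joint torques, N m; "tool_pos": TCP position; "orientation": TCP orientation; "force": force on the tool from outside, world axes, zero at the start; "wrist_torque": the same for the moment, N m; "opening": finger opening in m; "gripper_force": force on a finger pad.
Only numpy, scipy, OpenCV 4.12 (cv2) and the standard library are available. Lean on these libraries where they do the work, as an engineer would, in place of code of your own. Each camera call takes 0.05 s, during which the arm holds its last target. There are 200 camera calls.

## Working session

There is one attempt and no reset: what is moved stays moved. The work goes in short steps, Python scripts to look and compute and a tool call to move; the robot and the scene stay as the last step left them, time stands still between calls to the robot, and variables do not carry over. Pictures are saved under pics/ and viewed, at most 10 in all, crops included, and the job is handed in when it is done.

Besides the shell and the picture viewer there is one more tool, called after "Call:" in YAML: its name, and indented under it one key for each argument. carry_out: Moves the arm, as the interface text tells. Its arguments: {"type":"object","properties":{"rows":{"type":"array"},"jaw":{"type":"number"},"force":{"type":"number"}},"required":["rows"]}

```bash
mkdir -p pics; cat > h.py <<'E'
import numpy as np, cv2
from plant import robot
def cam(n):
    m=robot.camera_model(n); return m,np.array(m["R"]),np.array(m["t"])
def ray(n,p,z):
    m,R,t=cam(n); d=R.T@np.array([(p[0]-m["cx"])/m["fx"],(p[1]-m["cy"])/m["fy"],1]); o=-R.T@t
    return o+d*(z-o[2])/d[2]
def proj(n,X):
    m,R,t=cam(n); c=R@np.array(X)+t; return np.array([m["fx"]*c[0]/c[2]+m["cx"],m["fy"]*c[1]/c[2]+m["cy"]])
def tri(p1,p2,a="top",b="side"):
    A=[];B=[]
    for n,p in((a,p1),(b,p2)):
        m,R,t=cam(n); o=-R.T@t; d=R.T@np.array([(p[0]-m["cx"])/m["fx"],(p[1]-m["cy"])/m["fy"],1]); d/=np.linalg.norm(d)
        P=np.eye(3)-np.outer(d,d); A.append(P);B.append(P@o)
    return np.linalg.lstsq(np.vstack(A),np.hstack(B),rcond=None)[0]
def save(n,f):
    im=robot.read_camera(n); cv2.imwrite("pics/"+f,im[:,:,::-1]); return im
E
python3 - <<'E'
from h import *
np.set_printoptions(precision=4,suppress=True)
for n in("top","side"):
    save(n,n+"0.png")
    for g in("red_base","red_grip","red_tab","blue_pointer","blue_catch"):
        for r in robot.outline_of(n,g):
            print(n,g,round(r["conf"],2),np.round(r["pixel"]),r["pixels"].sum(), ray(n,r["pixel"],{"red_base":.01,"red_grip":.063,"red_tab":.055}.get(g,.03)))
print(robot.read_state(),robot.grip_depth)
E
```

```text
top red_base 0.95 [298. 180.] 1668 [0.5553 0.0116 0.01  ]
top red_base 0.78 [378. 177.] 3616 [ 0.5604 -0.1509  0.01  ]
top red_base 0.73 [412. 297.] 3767 [ 0.3194 -0.2125  0.01  ]
top red_grip 0.67 [421. 287.] 1379 [ 0.3454 -0.2164  0.063 ]
top red_grip 0.58 [390. 163.] 1179 [ 0.5793 -0.1658  0.063 ]
top red_grip 0.57 [298. 171.] 579 [0.5648 0.01   0.063 ]
top red_tab 0.9 [414. 334.] 393 [ 0.2578 -0.2035  0.055 ]
top red_tab 0.65 [374. 209.] 320 [ 0.4927 -0.1339  0.055 ]
top red_tab 0.43 [297. 203.] 95 [0.5055 0.0126 0.055 ]
top blue_pointer 0.6 [206. 166.] 1313 [0.5817 0.1925 0.03  ]
side red_base 0.82 [244. 362.] 7521 [ 0.3103 -0.2338  0.01  ]
side red_base 0.81 [330. 195.] 1518 [0.5558 0.0016 0.01  ]
side red_grip 0.91 [388. 254.] 1741 [ 0.567  -0.1878  0.063 ]
side red_grip 0.83 [343. 186.] 567 [ 0.5655 -0.0303  0.063 ]
side red_grip 0.62 [260. 346.] 2659 [ 0.339  -0.2419  0.063 ]
side red_tab 0.93 [333. 257.] 474 [ 0.489  -0.1526  0.055 ]
side red_tab 0.79 [192. 357.] 811 [ 0.2518 -0.2151  0.055 ]
side red_tab 0.66 [301. 193.] 150 [ 0.4927 -0.0067  0.055 ]
side blue_pointer 0.84 [306. 129.] 880 [0.5815 0.1823 0.03  ]
side blue_catch 0.52 [264. 136.] 188 [0.4883 0.2013 0.03  ]
{'t': 0.6, 'q': array([-1.4284,  0.1304,  1.4882, -0.    ,  1.523 , -0.0854]), 'dq': array([-0.0006, -0.002 ,  0.0017, -0.0011, -0.0012,  0.0008]), 'joint_torque': array([ -0.0018, -55.9414, -49.1796,   0.0767,   0.023 ,  -0.    ]), 'tool_pos': array([ 0.1355, -0.5845,  0.2187]), 'orientation': array([ 3.1212,  0.3571, -0.    ]), 'force': array([0.8025, 0.2468, 0.2465]), 'wrist_torque': array([-0.0186, -0.0194,  0.0135]), 'gripper_force': 0.0, 'opening': 0.09329721295757676} 0.0188
```

```bash
ls pics
```

```text
side0.png
top0.png
```

View pics/top0.png

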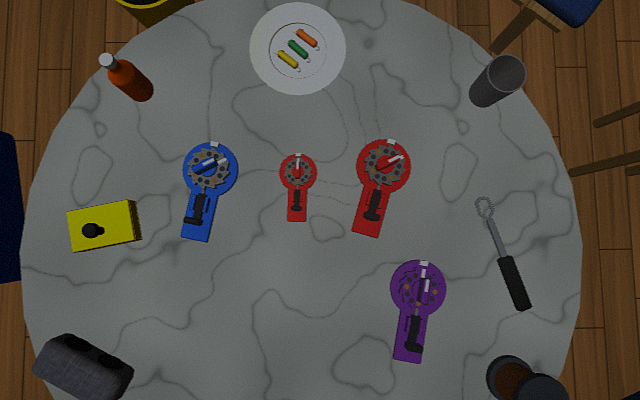

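View pics/side0.png

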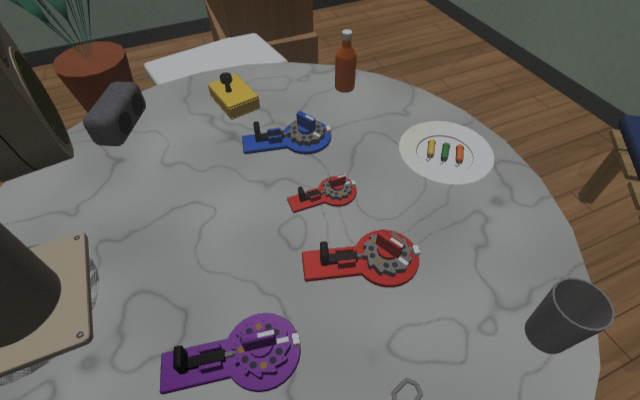

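The large red dispenser is the target: in the top view its drum is at about (385,163), the tab at (373,212) and the home mark at (390,142). The small red one at (297,175) and the purple one at (418,290) are look-alikes; blue is at (210,168). Next I'll fit the base, tab and knob.

```bash
cat > fit.py <<'E'
from h import *
from scipy.optimize import minimize
def redmask(im,roi):
    h=cv2.cvtColor(im,cv2.COLOR_RGB2HSV); m=((h[...,0]<8)|(h[...,0]>172))&(h[...,1]>150)&(h[...,2]>60)
    k=np.zeros(m.shape,np.uint8); a,b,c,d=roi; k[b:d,a:c]=m[b:d,a:c]
    k=cv2.morphologyEx(k,cv2.MORPH_CLOSE,np.ones((3,3),np.uint8))
    cs,_=cv2.findContours(k,cv2.RETR_EXTERNAL,cv2.CHAIN_APPROX_NONE); c=max(cs,key=cv2.contourArea)
    o=np.zeros_like(k); cv2.drawContours(o,[c],-1,1,-1); return o
a0=np.arcsin(28/56)
ang=np.linspace(-np.pi+a0,np.pi-a0,60)
poly=np.vstack([.056*np.c_[np.cos(ang),np.sin(ang)],[[-.145,.028],[-.145,-.028]]])
def sil(n,p,S=8):
    x,y,th=p; c,s=np.cos(th),np.sin(th); P=poly@np.array([[c,s],[-s,c]])+[x,y]
    o=np.zeros((400,640),np.uint8)
    for z in(0,.01):
        q=np.array([proj(n,[*v,z]) for v in P]); cv2.fillPoly(o,[np.round(q*S).astype(np.int32)],1,shift=3)
    return o
def fit(masks,p0):
    def cost(p): 
        r=0
        for n,m in masks.items():
            s=sil(n,p); r+=1-(s&m).sum()/(s|m).sum()
        return r
    return minimize(cost,p0,method="Nelder-Mead",options=dict(initial_simplex=np.array(p0)+np.array([[0,0,0],[.012,0,0],[0,.012,0],[0,0,.15]]),xatol=1e-4))
E
python3 - <<'E'
from fit import *
np.set_printoptions(precision=4,suppress=True)
ims={n:cv2.imread(f"pics/{n}0.png")[:,:,::-1].copy() for n in("top","side")}
M={"top":redmask(ims["top"],(340,125,425,250)),"side":redmask(ims["side"],(290,215,430,295))}
for k in (["top"],["side"],["top","side"]):
    r=fit({n:M[n] for n in k},[.57,-.16,-.2]); print(k,r.x,r.fun)
x,y,th=r.x
c,s=np.cos(th),np.sin(th)
print("tab",x-.108*c,y-.108*s)
for n in("top","side"):
    robot.read_camera(n)
    for g in("red_tab","red_grip","blue_pointer"): globals()[n+g]=[q for q in robot.outline_of(n,g)]
def near(L,p): return min(L,key=lambda q:np.hypot(*(np.array(q["pixel"])-p)))
print("tri tab",tri(near(topred_tab,(374,209))["pixel"],near(sidered_tab,(333,257))["pixel"]))
out=[]
for n,(u,v,w,h) in(("top",(345,130,75,110)),("side",(295,220,135,70))):
    im=ims[n][:,:,::-1].copy()
    cr=cv2.resize(im[v:v+h,u:u+w],None,fx=5,fy=5,interpolation=cv2.INTER_CUBIC)
    for X in([x,y,.063],[x-.108*c,y-.108*s,.055],[x+.05*c,y+.05*s,.02]):
        p=(proj(n,X)-[u,v]+.5)*5; cv2.circle(cr,tuple(int(i) for i in p),3,(0,255,0),-1)
    out.append(cr)
H=max(o.shape[0] for o in out)
b=cv2.hconcat([cv2.copyMakeBorder(o,0,H-o.shape[0],0,0,0) for o in out])
b=cv2.resize(b,None,fx=.76,fy=.76); print(b.shape); cv2.imwrite("pics/c1.png",b)
E
```

```text
Traceback (most recent call last):
  File "fit.py", line 24, in fit
    return minimize(cost,p0,method="Nelder-Mead",options=dict(initial_simplex=np.array(p0)+np.array([[0,0,0],[.012,0,0],[0,.012,0],[0,0,.15]]),xatol=1e-4))
  File "fit.py", line 22, in cost
    s=sil(n,p); r+=1-(s&m).sum()/(s|m).sum()
  File "fit.py", line 16, in sil
    q=np.array([proj(n,[*v,z]) for v in P]); cv2.fillPoly(o,[np.round(q*S).astype(np.int32)],1,shift=3)
                ~~~~^^^^^^^^^^
  File "h.py", line 9, in proj
    m,R,t=cam(n); c=R@np.array(X)+t; return np.array([m["fx"]*c[0]/c[2]+m["cx"],m["fy"]*c[1]/c[2]+m["cy"]])
          ~~~^^^
  File "h.py", line 4, in cam
    m=robot.camera_model(n); return m,np.array(m["R"]),np.array(m["t"])
ValueError: time passes only in moves, steps and waits
```

```bash
sed -i 's/^def cam(n):/import functools\n@functools.cache\ndef cam(n):/' h.py
cat > look.py <<'E'
from fit import *
import sys
def crop(name,p,rois,ims):
    x,y,th=p; c,s=np.cos(th),np.sin(th); out=[]
    for n,(u,v,w,h) in rois.items():
        im=ims[n][:,:,::-1]
        cr=cv2.resize(im[v:v+h,u:u+w],None,fx=5,fy=5,interpolation=cv2.INTER_CUBIC)
        for X in([x,y,.063],[x-.108*c,y-.108*s,.055],[x+.05*c,y+.05*s,.02]):
            q=(proj(n,X)-[u,v]+.5)*5; cv2.circle(cr,tuple(int(i) for i in q),3,(0,255,0),-1)
        out.append(cr)
    H=max(o.shape[0] for o in out)
    b=cv2.hconcat([cv2.copyMakeBorder(o,0,H-o.shape[0],0,0,0) for o in out])
    b=cv2.resize(b,None,fx=.76,fy=.76); cv2.imwrite("pics/"+name,b)
ROIS={"top":(345,130,75,110),"side":(295,220,135,70)}
E
python3 - <<'E'
from look import *
np.set_printoptions(precision=4,suppress=True)
ims={n:cv2.imread(f"pics/{n}0.png")[:,:,::-1].copy() for n in("top","side")}
M={"top":redmask(ims["top"],(340,125,425,250)),"side":redmask(ims["side"],(290,215,430,295))}
for k in (["top"],["side"],["top","side"]):
    r=fit({n:M[n] for n in k},[.57,-.16,-.2]); print(k,r.x,r.fun)
x,y,th=r.x
c,s=np.cos(th),np.sin(th)
print("tab",x-.108*c,y-.108*s)
for n in("top","side"):
    robot.read_camera(n)
    for g in("red_tab",): globals()[n+g]=robot.outline_of(n,g)
def near(L,p): return min(L,key=lambda q:np.hypot(*(np.array(q["pixel"])-p)))
print("tri tab",tri(near(topred_tab,(374,209))["pixel"],near(sidered_tab,(333,257))["pixel"]))
crop("c1.png",r.x,ROIS,ims)
E
```

```text
['top'] [ 0.5834 -0.1606 -0.2748] 0.49291254346081836
['side'] [ 0.5879 -0.1616 -0.2936] 0.629491173416407
['top', 'side'] [ 0.5853 -0.1625 -0.2932] 1.129412926805176
tab 0.48185975987684165 -0.1312534211712948
tri tab [ 0.4973 -0.1365  0.0321]
```

View pics/c1.png

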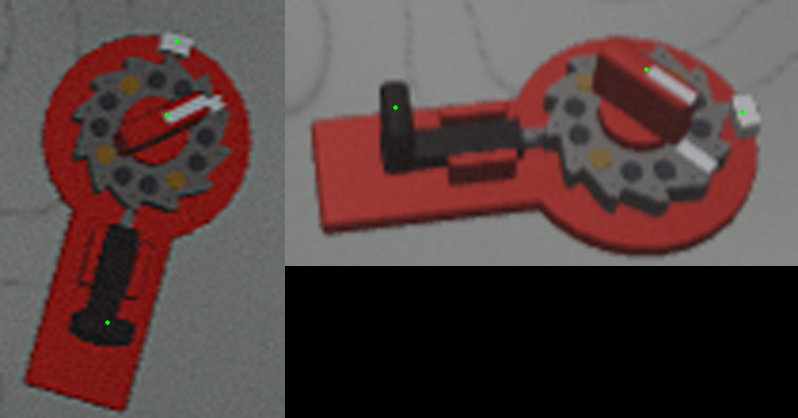

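```bash
sed -i 's/(h\[...,1\]>150)&(h\[...,2\]>60)/(h[...,1]>120)\&(h[...,2]>40)/' fit.py
python3 - <<'E'
from look import *
np.set_printoptions(precision=4,suppress=True)
ims={n:cv2.imread(f"pics/{n}0.png")[:,:,::-1].copy() for n in("top","side")}
M={"top":redmask(ims["top"],(340,125,425,250)),"side":redmask(ims["side"],(290,215,430,295))}
print({n:(m.sum(),sil(n,[.5853,-.1625,-.2932]).sum(),cv2.boundingRect(m),cv2.boundingRect(sil(n,[.5853,-.1625,-.2932]))) for n,m in M.items()})
for k in (["top"],["side"],["top","side"]):
    r=fit({n:M[n] for n in k},[.575,-.16,-.25]); print(k,r.x,r.fun)
x,y,th=r.x; c,s=np.cos(th),np.sin(th)
print("tab",x-.108*c,y-.108*s)
# dark tab pixels by hand from crop; top-centre
f=3.8
T=np.array([101,325])/f+[345,130]-.5; S=np.array([(395-285),95])/f+[295,220]-.5
print("tri",tri(T,S))
# home mark top centre
T=np.array([176,42])/f+[345,130]-.5; S=np.array([743-285,106])/f+[295,220]-.5
h=tri(T,S);print("home",h,np.hypot(*(h[:2]-[x,y])),np.arctan2(h[1]-y,h[0]-x))
# pointer white tip/outer
T=np.array([221,102])/f+[345,130]-.5; S=np.array([712-285,165])/f+[295,220]-.5
h=tri(T,S);print("ptr",h,np.hypot(*(h[:2]-[x,y])),np.arctan2(h[1]-y,h[0]-x)-th)
E
```

```text
{'top': (np.uint64(1970), np.uint64(3760), (352, 139, 59, 99), (351, 138, 61, 100)), 'side': (np.uint64(1937), np.uint64(4840), (302, 250, 117, 37), (300, 229, 120, 60))}
['top'] [ 0.5834 -0.1613 -0.2864] 0.4750865973887557
['side'] [ 0.588  -0.1612 -0.2909] 0.5978396343996677
['top', 'side'] [ 0.5843 -0.1617 -0.306 ] 1.078178764342138
tab 0.48130561105346403 -0.12915650827216005
tri [ 0.4818 -0.1278  0.0597]
home [ 0.6325 -0.1759  0.0236] 0.05029642529979126 -0.28660924061164883
ptr [ 0.6    -0.1981  0.0288] 0.039707063756541955 -0.8574655626410124
```

Call:
carry_out:
  rows:
    - [0.03, -0.025, 0, 0, 0, -5]
    - [0.075, -0.062, 0, 0, 0, -10]
    - [0.12, -0.1, 0, 0, 0, -15]
    - [0.165, -0.137, 0, 0, 0, -20]
    - [0.21, -0.174, 0, 0, 0, -26]
    - [0.255, -0.212, 0, 0, 0, -32]
    - [0.3, -0.249, 0, 0, 0, -38]
    - [0.345, -0.286, 0, 0, 0, -44]
    - [0.385, -0.32, 0, 0, 0, -50]
    - [0.42, -0.349, 0, 0, 0, -56]
    - [0.439, -0.365, 0, 0, 0, -60]
    - [0.439, -0.365, 0, 0, 0, -60]
  jaw: 150
  force: 20

```text
t: 2.3
tool_pos: [0.4814, -0.1285, 0.2186]
orientation: [-2.522, -1.873, -0.0]
force: [0.6, 0.2, 0.2]
opening: 0.038
gripper_force: 0.0
```

```bash
cat > go.py <<'E'
from h import *
from scipy.spatial.transform import Rotation as Ro
def delta(pos,yhead):
    "shift in tool axes and turn (deg) to get TCP to pos, pointing down, tool y at heading yhead"
    s=robot.read_state(); R=Ro.from_rotvec(s["orientation"])
    y=np.array([np.cos(yhead),np.sin(yhead),0]); z=np.array([0,0,-1.]); x=np.cross(y,z)
    T=Ro.from_matrix(np.c_[x,y,z])
    print("t",round(s["t"],2),"pos",s["tool_pos"],"open",s["opening"],"F",s["force"])
    print("shift",R.inv().apply(np.array(pos)-s["tool_pos"]),"turn",np.degrees((R.inv()*T).as_rotvec()))
E
python3 - <<'E'
from look import *
from go import delta
np.set_printoptions(precision=4,suppress=True)
import fit as F
ims={n:cv2.imread(f"pics/{n}0.png")[:,:,::-1].copy() for n in("top","side")}
M={}
for n,(a,b,c,d) in {"top":(340,125,425,250),"side":(290,215,430,295)}.items():
    h=cv2.cvtColor(ims[n],cv2.COLOR_RGB2HSV); m=((h[...,0]<8)|(h[...,0]>172))&(h[...,1]>120)&(h[...,2]>40)
    k=np.zeros((400,640),np.uint8); k[b:d,a:c]=m[b:d,a:c]
    k=cv2.morphologyEx(cv2.morphologyEx(k,cv2.MORPH_OPEN,np.ones((2,2))),cv2.MORPH_CLOSE,cv2.getStructuringElement(2,(15,15)))
    cs,_=cv2.findContours(k,0,1); o=np.zeros_like(k); cv2.drawContours(o,[max(cs,key=cv2.contourArea)],-1,1,-1); M[n]=o
for k in (["top"],["side"],["top","side"]):
    r=fit({n:M[n] for n in k},[.58,-.16,-.25]); print(k,r.x,r.fun)
x,y,th=r.x; c,s=np.cos(th),np.sin(th)
p=[x-.108*c,y-.108*s,.029]; print("tab",p)
delta(p,th)
E
```

```text
['top'] [ 0.5799 -0.1637 -0.2909] 0.060920457568502284
['side'] [ 0.5878 -0.1635 -0.2932] 0.09592722762042594
['top', 'side'] [ 0.5836 -0.1638 -0.3066] 0.17625877609054086
tab [np.float64(0.4806667920729887), np.float64(-0.13121603606702903), 0.029]
t 2.3 pos [ 0.4814 -0.1285  0.2186] open 0.038026663185145256 F [0.5887 0.237  0.1832]
shift [-0.0029  0.0001  0.1896] turn [-0.0025 -0.0081  0.7833]
```

Call:
carry_out:
  rows:
    - [-0.002, 0, 0.04, 0, 0, 0]
    - [-0.002, 0, 0.09, 0, 0, 0]
    - [-0.002, 0, 0.13, 0, 0, 0]
    - [-0.002, 0, 0.155, 0, 0, 0]
    - [-0.002, 0, 0.175, 0, 0, 0]
    - [-0.002, 0, 0.188, 0, 0, 0]
    - [-0.002, 0, 0.188, 0, 0, 0]

```text
t: 3.18
tool_pos: [0.4792, -0.132, 0.0299]
orientation: [-2.525, -1.867, 0.002]
force: [0.7, 0.5, -0.4]
opening: 0.0385
gripper_force: 0.0
```

Call:
carry_out:
  rows:
    - [0, 0, 0, 0, 0, 0]
    - [0, 0, 0, 0, 0, 0]
    - [0, 0, 0, 0, 0, 0]
    - [0, 0, 0, 0, 0, 0]
    - [0, 0, 0, 0, 0, 0]
    - [0, 0, 0, 0, 0, 0]
  jaw: 255
  force: 25

```text
t: 3.92
tool_pos: [0.4807, -0.1318, 0.0312]
orientation: [2.524, 1.869, 0.001]
force: [-0.7, -0.1, 5.3]
opening: 0.0122
gripper_force: 25.0
```

Call:
carry_out:
  rows:
    - [0, -0.003, 0, 0, 0, 0]
    - [0, -0.006, 0, 0, 0, 0]
    - [0, -0.009, 0, 0, 0, 0]
    - [0, -0.012, 0, 0, 0, 0]
    - [0, -0.015, 0, 0, 0, 0]
    - [0, -0.017, 0, 0, 0, 0]
    - [0, -0.018, 0, 0, 0, 0]
    - [0, -0.018, 0, 0, 0, 0]

```text
t: 4.92
tool_pos: [0.4656, -0.1273, 0.0313]
orientation: [2.521, 1.866, 0.006]
force: [16.2, -4.0, -7.3]
opening: 0.0115
gripper_force: 25.0
```

Call:
carry_out:
  rows:
    - [0, -0.001, 0, 0, 0, 0]
    - [0, -0.002, 0, 0, 0, 0]
    - [0, -0.002, 0, 0, 0, 0]

```text
t: 5.3
tool_pos: [0.4656, -0.1273, 0.0315]
orientation: [2.518, 1.864, 0.01]
force: [28.0, -6.9, -17.2]
opening: 0.0116
gripper_force: 25.0
```

Call:
carry_out:
  rows:
    - [0, 0.002, 0, 0, 0, 0]
    - [0, 0.003, 0, 0, 0, 0]
    - [0, 0.003, 0, 0, 0, 0]

```text
t: 5.68
tool_pos: [0.4656, -0.1273, 0.0313]
orientation: [2.522, 1.868, 0.004]
force: [10.4, -2.3, -0.4]
opening: 0.0119
gripper_force: 25.0
```

Call:
carry_out:
  rows:
    - [0, 0, 0, 0, 0, 0]
    - [0, 0, 0, 0, 0, 0]
    - [0, 0, 0, 0, 0, 0]
    - [0, 0, 0, 0, 0, 0]
    - [0, 0, -0.03, 0, 0, 0]
    - [0, 0, -0.08, 0, 0, 0]
    - [0, 0, -0.14, 0, 0, 0]
    - [0, 0, -0.19, 0, 0, 0]
    - [0, 0, -0.19, 0, 0, 0]
  jaw: 150

```text
t: 6.8
tool_pos: [0.4665, -0.1277, 0.2259]
orientation: [2.518, 1.865, 0.007]
force: [-0.5, -0.5, -0.8]
opening: 0.0383
gripper_force: 0.0
```

```bash
python3 - <<'E'
from look import *
from go import delta
np.set_printoptions(precision=4,suppress=True)
ims={n:save(n,n+"1.png") for n in("top","side")}
p=[.583,-.1637,-.292]
crop("c2.png",p,{"side":ROIS["side"],"top":ROIS["top"]},ims)
for a in(.857,): delta([p[0],p[1],.063],p[2]-a+np.pi/2); delta([p[0],p[1],.063],p[2]-a-np.pi/2)
print(robot.read_state()["q"])
E
```

```text
t 6.9 pos [ 0.464  -0.1268  0.2207] open 0.03826934957664544 F [ 0.0221  0.6815 -0.3432]
shift [-0.0006  0.1244  0.1578] turn [  0.0407   0.0176 -41.1155]
t 6.9 pos [ 0.464  -0.1268  0.2207] open 0.03826934957664544 F [ 0.0221  0.6815 -0.3432]
shift [-0.0006  0.1244  0.1578] turn [  0.0223  -0.0515 138.8845]
[-0.3734 -0.1984  1.8058  0.      1.5335 -0.0775]
```

View pics/c2.png

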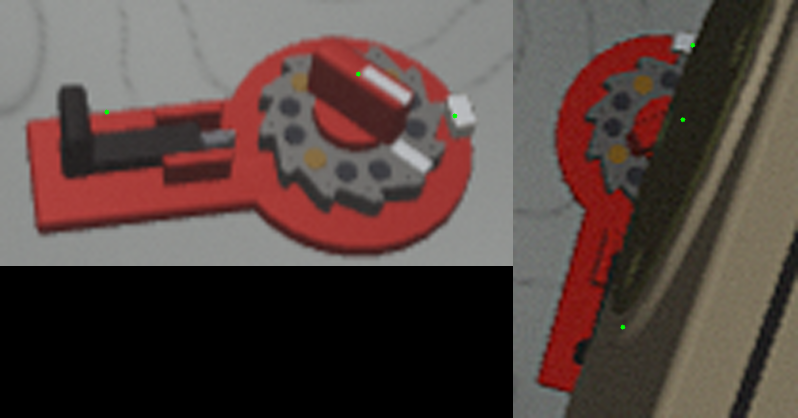

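The catch is drawn out to its stop: in the side crop the pawl is clear of the teeth and the tab is outside its former spot. The pointer still stands about 49° clockwise of home. Next is the knob.

Call:
carry_out:
  rows:
    - [0, 0.02, 0, 0, 0, -8]
    - [0, 0.06, 0, 0, 0, -16]
    - [0, 0.1, 0, 0, 0, -25]
    - [0, 0.12, 0, 0, 0, -33]
    - [0, 0.125, 0.03, 0, 0, -41]
    - [0, 0.125, 0.08, 0, 0, -41]
    - [0, 0.125, 0.12, 0, 0, -41]
    - [0, 0.125, 0.145, 0, 0, -41]
    - [0, 0.125, 0.145, 0, 0, -41]

```text
t: 8.02
tool_pos: [0.5797, -0.1618, 0.0705]
orientation: [-1.705, -2.628, 0.003]
force: [-1.0, 0.3, 0.2]
opening: 0.0386
gripper_force: 0.0
```

```bash
python3 - <<'E'
from look import *
from go import delta
np.set_printoptions(precision=4,suppress=True)
ims={"side":save("side","side2.png")}
p=[.584,-.163,-.292]
delta([p[0],p[1],.037],p[2]-.857+np.pi/2)
print("pix TCP",(proj("side",robot.read_state()["tool_pos"])-[255,160])*4)
cv2.imwrite("pics/c3.png",cv2.resize(ims["side"][160:300,255:455,::-1],None,fx=4,fy=4,interpolation=2))
E
```

```text
t 8.07 pos [ 0.5814 -0.1624  0.0731] open 0.03830045448288302 F [0.2144 0.0553 0.2443]
shift [-0.0017  0.0022  0.0361] turn [-0.2103 -0.209  -0.1145]
pix TCP [533.7769 300.2784]
```

View pics/c3.png

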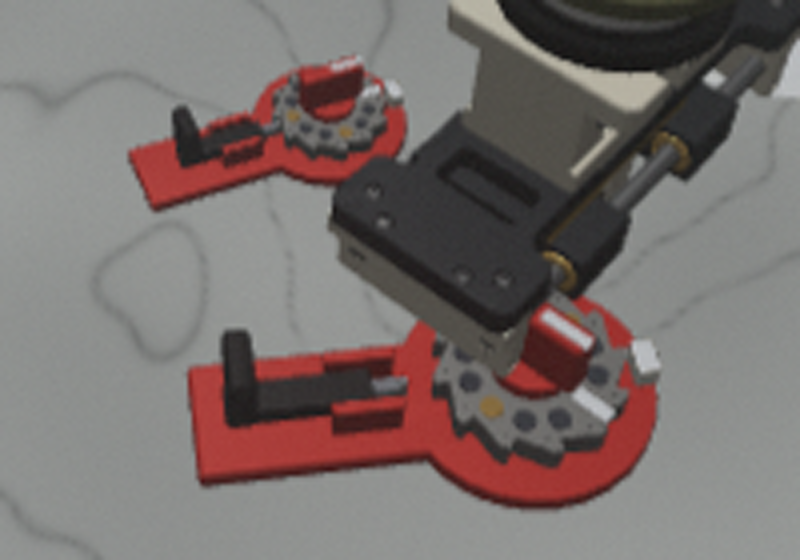

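The fingers hang above the bar at about (560,345) in the crop, one on either side and parallel to it, and the pointer is unmoved. Descend and grip.

Call:
carry_out:
  rows:
    - [-0.001, 0.001, 0.012, 0, 0, 0]
    - [-0.001, 0.001, 0.024, 0, 0, 0]
    - [-0.001, 0.001, 0.035, 0, 0, 0]
    - [-0.001, 0.001, 0.035, 0, 0, 0]

```text
t: 8.57
tool_pos: [0.5838, -0.1633, 0.0392]
orientation: [-1.709, -2.634, 0.001]
force: [0.2, 0.5, -0.1]
opening: 0.0383
gripper_force: 0.0
```

Call:
carry_out:
  rows:
    - [0, 0, 0, 0, 0, 0]
    - [0, 0, 0, 0, 0, 0]
    - [0, 0, 0, 0, 0, 0]
    - [0, 0, 0, 0, 0, 0]
    - [0, 0, 0, 0, 0, 0]
    - [0, 0, 0, 0, 0, 0]
  jaw: 255
  force: 15

```text
t: 9.32
tool_pos: [0.5851, -0.1638, 0.0411]
orientation: [1.709, 2.635, 0.0]
force: [-0.6, 0.3, 5.0]
opening: 0.0138
gripper_force: 15.0
```

```bash
python3 - <<'E'
from go import delta
import numpy as np
np.set_printoptions(precision=4,suppress=True)
delta([.584,-.163,.037],-.292+np.pi/2)
E
```

```text
t 9.32 pos [ 0.5851 -0.1638  0.0411] open 0.013813728028116746 F [-0.6297  0.252   5.0371]
shift [ 0.0012 -0.0007  0.0041] turn [  0.0127   0.0398 -49.2146]
```

Call:
carry_out:
  rows:
    - [0, 0, 0, 0, 0, -6]
    - [0, 0, 0, 0, 0, -13]
    - [0, 0, 0, 0, 0, -21]
    - [0, 0, 0, 0, 0, -29]
    - [0, 0, 0, 0, 0, -37]
    - [0, 0, 0, 0, 0, -44]
    - [0, 0, 0, 0, 0, -49.2]
    - [0, 0, 0, 0, 0, -49.2]
    - [0, 0, 0, 0, 0, -49.2]

```text
t: 10.45
tool_pos: [0.5857, -0.1631, 0.0411]
orientation: [0.461, 3.106, 0.001]
force: [3.7, 4.3, 3.3]
opening: 0.0139
gripper_force: 15.0
```

```bash
python3 - <<'E'
from go import delta
from h import *
np.set_printoptions(precision=4,suppress=True)
delta([.584,-.163,.037],-.292+np.pi/2)
im=save("side","side3.png")
cv2.imwrite("pics/c4.png",cv2.resize(im[200:300,290:440,::-1],None,fx=5,fy=5,interpolation=2))
E
```

```text
t 10.45 pos [ 0.5857 -0.1631  0.0411] open 0.013878381593906622 F [3.6554 4.3497 3.2955]
shift [ 0.0017 -0.0004  0.0041] turn [ 0.063   0.0886 -0.1451]
```

View pics/c4.png

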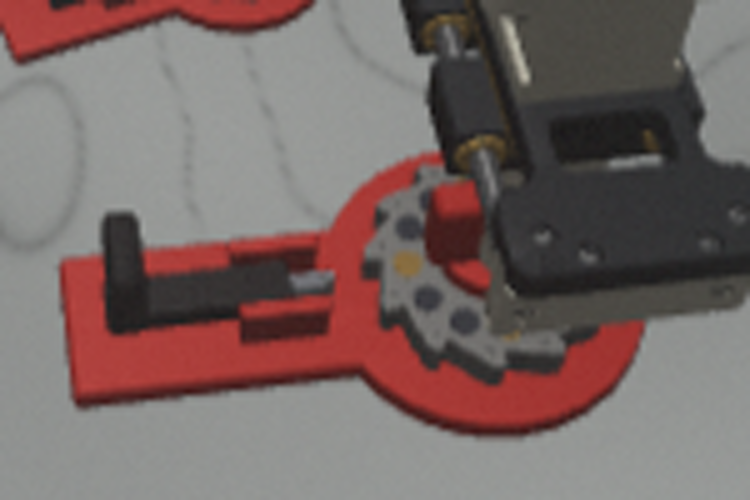

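The knob turned with the gripper: the bar now lies in line with the tongue, and the catch is still out. Release, lift, back away and check.

Call:
carry_out:
  rows:
    - [0, 0, 0, 0, 0, 0]
    - [0, 0, 0, 0, 0, 0]
    - [0, 0, 0, 0, 0, 0]
    - [0, 0, 0, 0, 0, 0]
    - [0, 0, -0.03, 0, 0, 0]
    - [0, 0, -0.08, 0, 0, 0]
    - [0, 0, -0.14, 0, 0, 0]
    - [0, 0, -0.19, 0, 0, 0]
    - [0, -0.05, -0.19, 0, 0, 0]
    - [0, -0.1, -0.19, 0, 0, 0]
    - [0, -0.15, -0.19, 0, 0, 0]
    - [0, -0.2, -0.19, 0, 0, 0]
  jaw: 150

```text
t: 12.0
tool_pos: [0.5265, -0.3567, 0.2307]
orientation: [0.458, 3.108, -0.0]
force: [0.9, -0.2, 1.0]
opening: 0.0381
gripper_force: 0.0
```

```bash
python3 - <<'E'
from look import *
ims={n:save(n,n+"4.png") for n in("top","side")}
crop("c5.png",[.584,-.163,-.292],ROIS,ims)
E
```

```text
(no output)
```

View pics/c5.png

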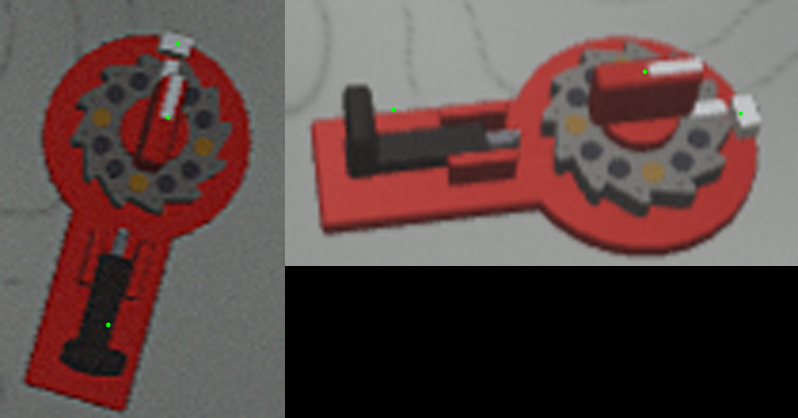

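```bash
python3 - <<'E'
from look import *
ims={n:cv2.imread(f"pics/{n}4.png") for n in("top","side")}
for n in("top","side"):
    u,v,w,h=ROIS[n]; m=np.zeros((400,640),np.uint8); g=ims[n].min(2); m[v:v+h,u:u+w]=(g[v:v+h,u:u+w]>150)
    k,_,st,ce=cv2.connectedComponentsWithStats(m)
    for i in range(1,k):
        if st[i,4]>4:
            for z in(.02,.025,.063):
                p=ray(n,ce[i],z)[:2]-[.584,-.163]; print(n,st[i,4],z,np.round(np.hypot(*p),4),round(np.degrees(np.arctan2(p[1],p[0])),1))
    for a in(0,): pass
E
```

```text
side 185 0.02 0.1574 138.5
side 185 0.025 0.156 139.7
side 185 0.063 0.1478 149.5
side 1687 0.02 0.0857 124.3
side 1687 0.025 0.0842 126.4
side 1687 0.063 0.077 145.0
side 38 0.02 0.0404 29.2
side 38 0.025 0.037 27.5
side 38 0.063 0.0143 -12.1
side 45 0.02 0.0532 -15.1
side 45 0.025 0.0513 -18.4
side 45 0.063 0.0445 -49.8
side 28 0.02 0.0381 -9.1
side 28 0.025 0.0361 -13.5
side 28 0.063 0.0312 -59.0
side 946 0.02 0.0639 -138.0
side 946 0.025 0.0665 -137.7
side 946 0.063 0.087 -135.9
side 11 0.02 0.1373 -179.1
side 11 0.025 0.1383 -178.1
side 11 0.063 0.1471 -170.9
side 12 0.02 0.1425 -176.3
side 12 0.025 0.1435 -175.4
side 12 0.063 0.1526 -168.8
```

```bash
python3 -c "
from plant import robot
print(robot.close_job())"
```

```text
the job is handed in; nothing more can be done
None
```

I drew the red catch out to its stop, then turned the red knob back counter-clockwise until its pointer sat at the home mark, within about 2–3° by the images. I left the catch out, never touched the blue dispenser, and handed the job in at about 12 s; no verdict was returned.

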